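# Weigh the extruded soil specimen and collect it in the tote

## Task

Collect the finished soil-cement specimen (the long cylinder) from the extruder's catch cradle: stand it upright on the balance pan, let go of it for a second or so to get a steady reading, then stand it upright on the floor of the tote beside the two specimens already there. Set it down gently each time: do not let it fall or tip over and do not press hard on the pan. Leave the short offcut in the cradle and the two stored specimens where they are.

Things in the scene. Friction and masses are not known exactly. Their poses are not given: they have to be found in the camera images.
- specimen: the finished specimen: a rough grey soil-cement cylinder, 50 mm diameter, 100 mm long, about 0.3 to 0.5 kg, edges hardly rounded. Origin at its middle; z axis along the cylinder (both ends are alike). It starts lying in the extruder's cradle
- offcut: a trimmed end of the same grey material, 50 mm diameter, only 30 mm long, lying in the same cradle nearer the machine, in line with the specimen, at least 10 mm from it. Origin at its middle, z along the cylinder. Not wanted: leave it
- extruder: horizontal hydraulic extruder, fixed. Origin on the bench under the middle of its catch cradle; it ejects along its own -y; z up. The cradle and tray take y = -135 to +118 mm; the machine (mould mouth at y = +118 mm, yokes 132 mm wide and 150 mm high from y = +130 mm, hydraulic cylinder, pump block with gauge and lever up to 195 mm) stands behind, to y = +500 mm
- cradle (a point): middle of the catch cradle, 80 mm above the bench, on the axis of a 50 mm cylinder lying in it; axes as the extruder's. Two 10 mm steel rods run along y at x = -15 and +15 mm, tops 59 mm above the bench. An end stop 70 mm wide at y = -122 mm has its top 82 mm above the bench. The tray under the rods is 150 mm wide, its rim 42 mm above the bench
- balance: top-loading laboratory balance, white on dark blue, fixed. Origin on the bench under the centre of its pan; its display side points along its own -x. The housing spans x = -160 to +100 mm and y = -100 to +100 mm and is at most 65 mm high
- pan_top (a point): centre of the upper face of the balance's round steel pan, a flat disc of 140 mm diameter without a rim, 85 mm above the bench when empty; z is up
- pan (a joint): how far the pan has sunk (m): 0 empty, 0.25 mm per newton on it (a spring of 4 N/mm), the stop is at 8 mm; more than 6 mm (24 N) is too hard
- tote: open grey plastic tote, fixed, outside 300 mm (its x) by 200 mm (its y) by 118 mm high, walls and floor 6 mm thick, inside 288 by 188 mm; a rim widens it outside by 8 mm. Origin at the centre of its underside on the bench; z is up. Its inner floor is 6 mm above its origin. The two stored specimens stand in its +x half, the -x half is empty
- stored_a: a specimen like the one wanted (50 mm diameter, 100 mm long), already standing upright in the tote. Origin at its middle, z along the cylinder
- stored_b: a second one, also standing upright in the tote; same size, origin and axes
Not all that is in view belongs to the job. What is shaped like the specimen but brown is not meant. Leave any purple look-alike of the stored_b alone.

How it is judged:
By the outcome, as a careful person would: the job done as asked, in the order asked, and still so for the second after the job is handed in, with the robot touching nothing.
It also fails if it takes over 64 s, if anything falls off the work surface, if the arm or the gripper's body presses on something with over 40 N, if the wrist force passes 120 N, or if a joint passes its speed limit or range.

## Robot

A 6-joint arm with a two-finger parallel gripper is mounted at the origin on the work surface. World frame = base frame: x ahead of the robot, y to its left, z up, the work surface at z = 0. Lengths are in m, angles in degrees, forces in N, time in s.
With the tool pointing down it reaches from about 0.25 to 0.725 m from the base axis. Payload 9.7 kg.
Tool frame: the origin (TCP) lies between the finger pads; the fingertips stand 19 mm ahead of it and the grasp point (between the pads) is the TCP; z points along the fingers, y is the line along which they close (so a half turn about z gives the same grasp; the last joint's range is limited). The gripper opens to 85 mm and grips with 20 to 120 N. Pads are 22 mm wide; open, the fingers measure 114 mm over their backs; the gripper's body (76 mm by 85 mm) begins 54 mm behind the grasp point. The pads swing forward as they close: fully open they stand 13 mm farther back than shut.
Start: joints at [-70.302, 4.979, 10.078, 95.1, 0, 90], TCP at [0.185, -0.518, 0.25] pointing down, gripper open.
Joint ranges: [-179.16, 179.16], [-48.56, 103.87], [-65.8, 70.77], [-126.05, 130.52], [-82.76, 87.17], [-180, 180]. Speed limits (degrees/s): [127.2, 127.2, 147.25, 180, 180, 180].

## Interface

Orientations are given as [roll, pitch, yaw] about the fixed x, y, z axes, in that order (R = Rz(yaw) Ry(pitch) Rx(roll)).
In Python, from workcell import telemetry, camera, calibration, workorder gives the robot as it stands.
- The arm moves only by the tool play_rows, never from a script. Its argument "increments" is a list of rows, each a list of 3 entries, a list of its own where there are three numbers: the shift along the tool's x, y, z in mm, then the turn, a rotation vector about the tool's x, y, z in degrees, then the closure, from 0 (fully open) to 1 (shut). In form: [[[x, y, z], [ax, ay, az], jaw], ...]. A call has 1 to 20 rows; each row is the pose to reach, as a shift and turn from the pose commanded when the call began, along the tool's axes at that moment; what a row does not reach only later rows make up. A row lasts 1/10 s, in which the tool goes at most 50 mm and 8.59 degrees, less where a joint would pass 70% of its speed; a pose out of reach is approached as far as the arm can. A call with a gripper value outside its range is refused whole. The fingers move at their own pace and stop on an object; "grip_force" is the grip in N (left out, the last holds). Time passes only in rows, so rows that repeat a pose let the fingers close. It gives the time, the measured TCP pose, the force, the opening and the grip force at its end, in the units of the state.
- telemetry.get_obs(): the state, without advancing time (a new reading comes with each control period).
- camera(name): name is "scene" or "side" or "wrist"; returns (picture, depth): 400x640x3 uint8, red, green, blue; 400x640 float32, m along the optical axis (not along the pixel's ray), 0 where there is no reading.
- calibration(name): a dict with "vertical_fov" (degrees; the focal length in pixels is half the picture's height over the tangent of half this angle, whatever the lens; pixels are square), "cx", "cy" (the principal point, pixels), "k1" (the pictures are not rectified: a ray, as slopes to the right and down, at radius r is drawn at 1 + k1 r^2 times it, then the intrinsics apply), "rvec" (rotation vector, rad) and "tvec" (3), from world to camera coordinates, as OpenCV has them; the wrist camera has in their place "hand_eye" (4x4, takes a point from camera to tool coordinates, whose origin is the TCP and whose axes are the flange's). Camera axes: x right, y down, z forward; pixel columns grow to the right and rows downward; lengths in m; the calibration is good to about 2 mm. A picture is of the moment at which its call begins: read the wrist's pose just before it. calibration takes no time and is no camera call.
- workorder.job_done(): hands the job in; it is judged then, once.
The state is a dict: "time": time; "q": joint angles; "qd": joint speeds; "joint_efforts": joint torques, N m; "ee_pos": TCP position; "tcp_rot": TCP orientation; "wrist_force": force on the tool from outside, world axes, zero at the start; "torque": the same for the moment, N m; "opening": finger opening in m; "grasp_force": force on a finger pad.
Only numpy, scipy, OpenCV 4.12 (cv2) and the standard library are available. Lean on these libraries where they do the work, as an engineer would, in place of code of your own. Each camera call takes 0.05 s, during which the arm holds its last target. There are 200 camera calls.

## Working session

There is one attempt and no reset: what is moved stays moved. The work goes in short steps, Python scripts to look and compute and a tool call to move; the robot and the scene stay as the last step left them, time stands still between calls to the robot, and variables do not carry over. Pictures are saved under pics/ and viewed, at most 10 in all, crops included, and the job is handed in when it is done.

Besides the shell and the picture viewer there is one more tool, called after "Emit:" by a JSON object that holds its "method" and its "body", one argument or row to a line. play_rows: Moves the arm, as the interface text tells. Its arguments: {"type":"object","properties":{"increments":{"type":"array"},"grip_force":{"type":"number"}},"required":["increments"]}

```bash
mkdir -p pics; cat > h.py <<'E'
import numpy as np, cv2
from workcell import telemetry, camera, calibration, workorder
from scipy.spatial.transform import Rotation as R
def load(n): 
    d=np.load(f'{n}.npz'); return d['im'],d['dp'],d['T']
def snap(n,tag):
    c=calibration(n); o=telemetry.get_obs(); im,dp=camera(n)
    if n=='wrist':
        W=np.eye(4); W[:3,:3]=R.from_euler('xyz',o['tcp_rot'],degrees=True).as_matrix(); W[:3,3]=o['ee_pos']
        T=W@np.array(c['hand_eye'])
    else:
        T=np.eye(4); r=cv2.Rodrigues(np.array(c['rvec'],float))[0]; T[:3,:3]=r.T; T[:3,3]=-r.T@np.array(c['tvec']).ravel()
    np.savez(tag+'.npz',im=im,dp=dp,T=T); cv2.imwrite(f'pics/{tag}.png',im[...,::-1]); return im,dp,T
def rays(n,uv):
    c=calibration(n); f=200/np.tan(np.radians(c['vertical_fov'])/2)
    K=np.array([[f,0,c['cx']],[0,f,c['cy']],[0,0,1]])
    p=cv2.undistortPoints(np.array(uv,float).reshape(-1,1,2),K,np.array([c['k1'],0,0,0.]))[:,0]
    return np.c_[p,np.ones(len(p))]
def plane(n,T,uv,z):
    d=rays(n,uv)@T[:3,:3].T; s=(z-T[2,3])/d[:,2]; return T[:3,3]+d*s[:,None]
def cloud(n,T,dp):
    v,u=np.mgrid[:400,:640]; r=rays(n,np.c_[u.ravel(),v.ravel()])
    P=(r*dp.reshape(-1,1))@T[:3,:3].T+T[:3,3]; P[dp.ravel()==0]=np.nan; return P.reshape(400,640,3)
E
python3 - <<'E'
from h import *
for n in('scene','side'): _,dp,T=snap(n,n+'0'); print(n,T.round(3).tolist(),(dp==0).mean(),calibration(n))
print(telemetry.get_obs())
E
```

```text
scene [[-0.824, 0.446, -0.35, 0.959], [0.566, 0.662, -0.491, 0.649], [0.013, -0.603, -0.798, 1.119], [0.0, 0.0, 0.0, 1.0]] 0.00394140625 {'vertical_fov': 51.221554786298555, 'cx': 312.6696551347625, 'cy': 195.0771551295994, 'k1': -0.030006132038231267, 'rvec': array([ 0.82537963,  2.6780849 , -0.89254652]), 'tvec': array([ 0.40834085, -0.18133863,  1.54698559])}
side [[0.862, -0.361, 0.355, -0.064], [-0.506, -0.625, 0.595, -1.014], [0.007, -0.692, -0.721, 1.296], [0.0, 0.0, 0.0, 1.0]] 0.0042109375 {'vertical_fov': 42.15928100870177, 'cx': 331.6351802758351, 'cy': 201.17176930723244, 'k1': -0.1130658022882414, 'rvec': array([ 2.30954135, -0.62435983,  0.26047659]), 'tvec': array([-0.46690742,  0.24073365,  1.56112698])}
{'time': 0.1, 'q': array([-7.03000928e+01,  5.00713870e+00,  1.00392551e+01,  9.51002527e+01,
        3.15239310e-04,  9.00007199e+01]), 'qd': array([-0.02877584, -0.00162403,  0.15591003, -0.05367599, -0.04666121,
        0.01447837]), 'joint_efforts': array([-6.18829799e-04, -5.21561015e+01,  4.65654302e+01,  1.59352395e-02,
       -6.52205790e-05, -1.02400563e-05]), 'ee_pos': array([ 0.18533964, -0.51763184,  0.24966407]), 'tcp_rot': array([-1.79931864e+02, -3.14383013e-04,  1.96991870e+01]), 'wrist_force': array([ 0.10242912,  0.8470443 , -0.02445185]), 'torque': array([ 0.00131927,  0.00908287, -0.02416545]), 'grasp_force': 0.0, 'opening': 0.08507731000778124}
```

View pics/scene0.png

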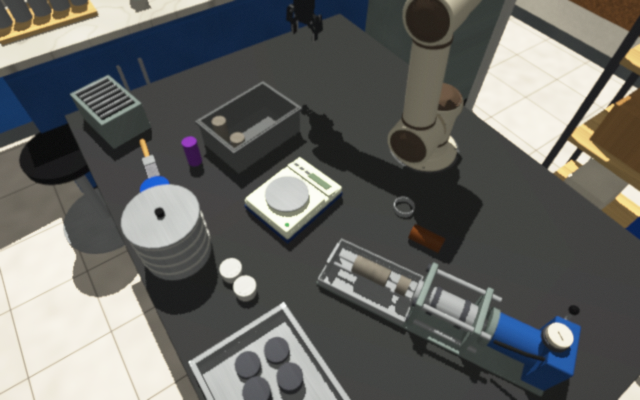

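View pics/side0.png

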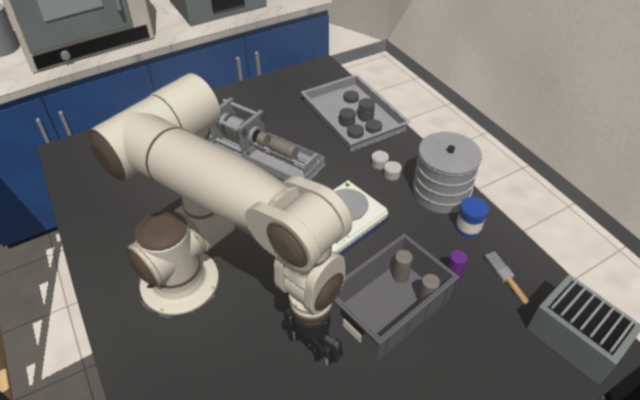

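The scene picture shows the specimen at about (370,269), the offcut at (405,285), the pan at (287,195) and the tote at (250,130), with the stored specimens at (218,122) and (237,137). In the side picture the stored specimens are at (403,265) and (430,285).

```bash
python3 - <<'E'
from h import *
im,dp,T=load('scene0'); C=cloud('scene',T,dp)
def P(u,v): return C[v,u].round(3).tolist()
# bench check, spec
print('bench',P(330,215),'spec line',[P(u,v) for u,v in((350,259),(360,263),(370,268),(380,273),(390,278),(398,282),(405,284),(411,287))])
print('stop',[P(u,v) for u,v in ((322,280),(345,243))], 'yoke',[P(u,v) for u,v in((432,265),(498,292),(478,350))])
# pan: cloud 75..95mm
def box(c,r): u,v=c; m=np.zeros((400,640),bool); m[v-r:v+r,u-r:u+r]=1; return m
m=box((290,195),60)&(C[...,2]>.078)&(C[...,2]<.095); Q=C[m]; print('pan',m.sum(),np.nanmedian(Q,0)); 
print(cv2.minEnclosingCircle(Q[:,:2].astype(np.float32)))
m=box((295,195),60)&(C[...,2]>.04)&(C[...,2]<.095); print('balance rect',cv2.minAreaRect(C[m][:,:2].astype(np.float32)))
m=box((250,130),62)&(C[...,2]>.108)&(C[...,2]<.13); print('tote rim',m.sum(),cv2.minAreaRect(C[m][:,:2].astype(np.float32)))
print('stored scene',P(218,122),P(237,137))
# specimen cloud
m=box((385,275),50)&(C[...,2]>.085)&(C[...,2]<.12); 
hs=cv2.cvtColor(im,cv2.COLOR_RGB2HSV); Q=C[m]; print(len(Q),[im[v,u].tolist() for u,v in((350,259),(370,268),(398,282),(405,284))])
im,dp,T=load('side0'); C=cloud('side',T,dp)
print('stored side',P(403,255),P(430,280)); 
m=box((395,290),75)&(C[...,2]>.085)&(C[...,2]<.125); m[:, :335]=0; print('rim side',m.sum(),cv2.minAreaRect(C[m][:,:2].astype(np.float32)))
m=box((350,210),45)&(C[...,2]>.078)&(C[...,2]<.095); print('pan side',cv2.minEnclosingCircle(C[m][:,:2].astype(np.float32)))
E
```

```text
bench [0.467, 0.058, 0.0] spec line [[0.533, 0.243, 0.056], [0.538, 0.287, 0.105], [0.524, 0.313, 0.102], [0.511, 0.339, 0.101], [0.479, 0.354, 0.059], [0.489, 0.387, 0.103], [0.477, 0.402, 0.103], [0.45, 0.408, 0.061]]
stop [[0.635, 0.248, 0.046], [0.503, 0.182, 0.032]] yoke [[0.406, 0.414, 0.152], [0.219, 0.549, -0.003], [0.403, 0.63, 0.014]]
pan 1444 [ 0.56990724 -0.0440068   0.08399749]
((0.5917996168136597, -0.05731707811355591), 0.27173155546188354)
balance rect ((0.5390811562538147, -0.050689488649368286), (0.2722703516483307, 0.5279685854911804), 6.658505439758301)
tote rim 1052 ((0.5031644105911255, -0.39179888367652893), (0.3190918266773224, 0.22264622151851654), 11.594700813293457)
stored scene [0.608, -0.423, 0.108] [0.588, -0.322, 0.107]
1107 [[190, 192, 189], [143, 136, 120], [152, 146, 136], [146, 137, 121]]
stored side [0.591, -0.324, 0.106] [0.605, -0.434, 0.105]
rim side 3080 ((0.5706865787506104, -0.36971282958984375), (0.5082265734672546, 0.36970406770706177), 50.29610824584961)
pan side ((0.552018404006958, -0.05286591500043869), 0.23790092766284943)
```

```bash
cat >> h.py <<'E'
def tgt(az_x,tilt=0):
    "tool down with x azimuth az_x, then turned by tilt about own y"
    return R.from_euler('xyz',[180,0,az_x],degrees=True)*R.from_rotvec([0,tilt,0],degrees=True)
def go(p,rot):
    o=telemetry.get_obs(); A=R.from_euler('xyz',o['tcp_rot'],degrees=True)
    print('shift',(A.inv().apply(np.array(p)-o['ee_pos'])*1000).round(1).tolist(),'turn',(A.inv()*rot).as_rotvec(degrees=True).round(2).tolist(),'t',round(o['time'],2),'q',o['q'].round(1).tolist())
E
python3 - <<'E'
from h import *
im,dp,T=load('scene0'); C=cloud('scene',T,dp)
m=np.zeros((400,640),bool); m[240:300,335:425]=1
b=im[...,0].astype(int)-im[...,2]; m&=(C[...,2]>.088)&(b>8)
Q=C[m]; vx,vy,x0,y0=cv2.fitLine(Q[:,:2].astype(np.float32),cv2.DIST_HUBER,0,.01,.01).ravel()
if vy<0: vx,vy=-vx,-vy
s=(Q[:,:2]-[x0,y0])@[vx,vy]; print(len(Q),np.degrees(np.arctan2(vy,vx)),x0,y0, np.histogram(s,20))
go([.525,.31,.33],tgt(118))
E
```

```text
743 118.44331 0.5138369 0.33847833 (array([38, 41, 45, 46, 45, 45, 46, 46, 46, 45, 48, 46, 27,  0,  0,  0, 38,
       49, 49, 43]), array([-0.07431853, -0.06640817, -0.05849781, -0.05058745, -0.04267709,
       -0.03476674, -0.02685638, -0.01894602, -0.01103566, -0.00312531,
        0.00478505,  0.01269541,  0.02060577,  0.02851613,  0.03642648,
        0.04433684,  0.0522472 ,  0.06015756,  0.06806791,  0.07597827,
        0.08388863]))
shift [598.8, -664.8, -79.5] turn [-0.05, -0.06, -98.3] t 0.1 q [-70.3, 5.0, 10.0, 95.1, 0.0, 90.0]
```

Emit:
{"method": "play_rows", "body": {
  "increments": [
    [[599, -665, -80], [0, 0, -98], 0],
    [[599, -665, -80], [0, 0, -98], 0],
    [[599, -665, -80], [0, 0, -98], 0],
    [[599, -665, -80], [0, 0, -98], 0],
    [[599, -665, -80], [0, 0, -98], 0],
    [[599, -665, -80], [0, 0, -98], 0],
    [[599, -665, -80], [0, 0, -98], 0],
    [[599, -665, -80], [0, 0, -98], 0],
    [[599, -665, -80], [0, 0, -98], 0],
    [[599, -665, -80], [0, 0, -98], 0],
    [[599, -665, -80], [0, 0, -98], 0],
    [[599, -665, -80], [0, 0, -98], 0],
    [[599, -665, -80], [0, 0, -98], 0],
    [[599, -665, -80], [0, 0, -98], 0],
    [[599, -665, -80], [0, 0, -98], 0],
    [[599, -665, -80], [0, 0, -98], 0],
    [[599, -665, -80], [0, 0, -98], 0],
    [[599, -665, -80], [0, 0, -98], 0],
    [[599, -665, -80], [0, 0, -98], 0],
    [[599, -665, -80], [0, 0, -98], 0]
  ]
}}

```text
time: 2.1
ee_pos: [0.5254, 0.3112, 0.3283]
tcp_rot: [-179.8, 0.0, 117.8]
wrist_force: [0.2, 0.4, 0.6]
opening: 0.0855
grasp_force: 0.0
```

```bash
python3 - <<'E'
from h import *
im,dp,T=snap('wrist','w1'); o=telemetry.get_obs(); print(o['ee_pos'],o['tcp_rot'],o['q'].round(1),T.round(3).tolist())
C=cloud('wrist',T,dp)
b=im[...,0].astype(int)-im[...,2]; m=(C[...,2]>.085)&(C[...,2]<.115)&(b>8)&(b<40)&(np.hypot(C[...,0]-.526,C[...,1]-.3165)<.14)
Q=C[m]; vx,vy,x0,y0=cv2.fitLine(Q[:,:2].astype(np.float32),cv2.DIST_HUBER,0,.01,.01).ravel()
if vy<0: vx,vy=-vx,-vy
s=(Q[:,:2]-[x0,y0])@[vx,vy]; print(len(Q),np.degrees(np.arctan2(vy,vx)),x0,y0,[list(map(float,a.round(3))) for a in np.histogram(s,25)],np.percentile(Q[:,2],98))
E
```

```text
[0.52506238 0.31014723 0.32954601] [-1.79908427e+02  1.61743802e-02  1.17728950e+02] [ 30.6  16.8  32.9 106.1  -0.   92.8] [[0.884, 0.447, 0.136, 0.491], [0.467, -0.844, -0.263, 0.378], [-0.003, 0.296, -0.955, 0.453], [0.0, 0.0, 0.0, 1.0]]
4009 117.19491 0.5060308 0.3349563 [[149.0, 166.0, 175.0, 172.0, 177.0, 179.0, 186.0, 184.0, 181.0, 192.0, 190.0, 195.0, 202.0, 206.0, 205.0, 164.0, 0.0, 0.0, 0.0, 0.0, 166.0, 225.0, 230.0, 242.0, 223.0], [-0.076, -0.07, -0.064, -0.058, -0.051, -0.045, -0.039, -0.032, -0.026, -0.02, -0.014, -0.007, -0.001, 0.005, 0.012, 0.018, 0.024, 0.031, 0.037, 0.043, 0.049, 0.056, 0.062, 0.068, 0.075, 0.081]] 0.10618426079635633
```

View pics/w1.png

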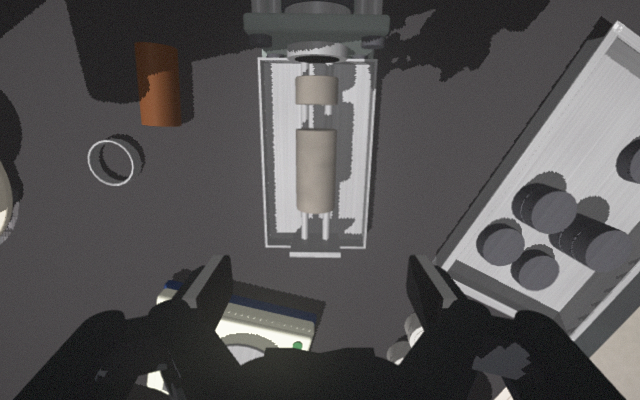

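The wrist picture shows the specimen at (316,170) with the offcut clear of it at (316,90). The gripper is well aligned with the cradle.

```bash
python3 - <<'E'
from h import *
r=tgt(117.5,30); z=r.as_matrix()[:,2]; c=np.array([.518,.312,.08]); print(z)
go(c-.1*z,r)
E
```

```text
[-0.23087431  0.44350542 -0.8660254 ]
shift [-45.0, -5.3, 163.0] turn [-0.15, 30.02, 0.2] t 2.15 q [30.6, 16.8, 32.9, 106.1, -0.0, 92.8]
```

Emit:
{"method": "play_rows", "body": {
  "increments": [
    [[-45, -5, 163], [0, 30, 0], 0],
    [[-45, -5, 163], [0, 30, 0], 0],
    [[-45, -5, 163], [0, 30, 0], 0],
    [[-45, -5, 163], [0, 30, 0], 0],
    [[-45, -5, 163], [0, 30, 0], 0],
    [[-45, -5, 163], [0, 30, 0], 0],
    [[-45, -5, 163], [0, 30, 0], 0]
  ]
}}

```text
time: 2.85
ee_pos: [0.542, 0.2685, 0.1703]
tcp_rot: [179.7, -29.9, 117.9]
wrist_force: [-0.9, 0.7, -0.2]
opening: 0.0853
grasp_force: 0.0
```

```bash
python3 - <<'E'
from h import *
r=tgt(117.5,30); go([.518,.312,.08],r)
im,dp,T=snap('wrist','w2')
E
```

```text
shift [-1.9, -1.4, 103.1] turn [0.1, 0.13, 0.32] t 2.85 q [14.0, 16.7, 10.6, 91.5, 29.0, 74.3]
```

View pics/w2.png

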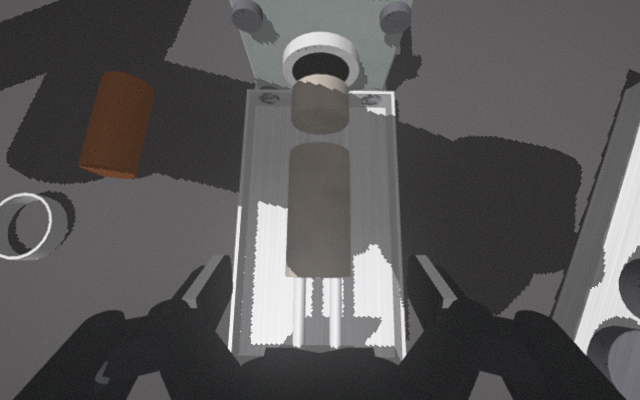

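The specimen at (319,210) is centred between the fingers.

Emit:
{"method": "play_rows", "body": {
  "increments": [
    [[-2, -1, 30], [0, 0, 0], 0],
    [[-2, -1, 60], [0, 0, 0], 0],
    [[-2, -1, 80], [0, 0, 0], 0],
    [[-2, -1, 95], [0, 0, 0], 0],
    [[-2, -1, 103], [0, 0, 0], 0],
    [[-2, -1, 103], [0, 0, 0], 0],
    [[-2, -1, 103], [0, 0, 0], 1],
    [[-2, -1, 103], [0, 0, 0], 1],
    [[-2, -1, 103], [0, 0, 0], 1],
    [[-2, -1, 103], [0, 0, 0], 1],
    [[-2, -1, 103], [0, 0, 0], 1],
    [[-2, -1, 103], [0, 0, 0], 1],
    [[-2, -1, 103], [0, 0, 0], 1],
    [[-2, -1, 103], [0, 0, 0], 1],
    [[-2, -1, 103], [0, 0, 0], 1],
    [[-2, -1, 103], [0, 0, 0], 1]
  ],
  "grip_force": 50
}}

```text
time: 4.5
ee_pos: [0.519, 0.3117, 0.0785]
tcp_rot: [179.8, -30.0, 117.8]
wrist_force: [4.2, 0.5, 6.7]
opening: 0.0489
grasp_force: 51.7
```

Emit:
{"method": "play_rows", "body": {
  "increments": [
    [[5, 0, -9], [0, 0, 0], 1],
    [[15, 0, -26], [0, 0, 0], 1],
    [[30, 0, -52], [0, 0, 0], 1],
    [[50, 0, -87], [0, 0, 0], 1],
    [[70, 0, -121], [0, 0, 0], 1],
    [[90, 0, -156], [0, 0, 0], 1],
    [[110, 0, -190], [0, 0, 0], 1],
    [[115, 0, -199], [0, 0, 0], 1],
    [[115, 0, -199], [0, 0, 0], 1]
  ]
}}

```text
time: 5.4
ee_pos: [0.5179, 0.3116, 0.308]
tcp_rot: [179.9, -30.0, 117.8]
wrist_force: [0.2, -0.4, -4.1]
opening: 0.0489
grasp_force: 52.5
```

```bash
python3 - <<'E'
from h import *
snap('wrist','w3'); o=telemetry.get_obs(); print(o['wrist_force'],o['torque'],o['opening'])
# next: tool down-ish (tilt 30 kept), x toward base, over (0.45,0.05,.32)
go([.45,.10,.32],tgt(192,30))
E
```

```text
[ 0.80211146 -0.05986514 -3.8380977 ] [-0.68664806 -0.31774833 -0.02264491] 0.049269715194380045
shift [-128.0, -158.3, -89.9] turn [37.1, -0.01, -64.38] t 5.45 q [18.5, 16.3, 25.3, 104.3, 29.5, 79.4]
```

View pics/w3.png

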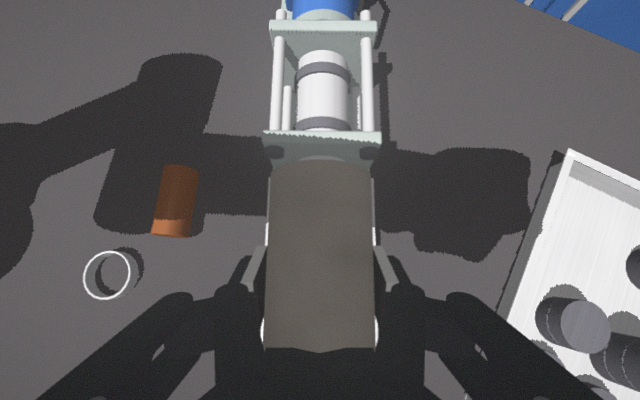

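```bash
python3 - <<'E'
from h import *
go([.52,.17,.36],tgt(147,-15))
E
```

```text
shift [-82.5, -63.8, -109.9] turn [3.87, -43.98, -29.8] t 5.45 q [18.5, 16.3, 25.3, 104.3, 29.5, 79.4]
```

Emit:
{"method": "play_rows", "body": {
  "increments": [
    [[-20, -15, -27], [1, -11, -7], 1],
    [[-41, -32, -55], [2, -22, -15], 1],
    [[-62, -48, -82], [3, -33, -22], 1],
    [[-82, -64, -110], [4, -44, -30], 1],
    [[-82, -64, -110], [4, -44, -30], 1],
    [[-82, -64, -110], [4, -44, -30], 1],
    [[-82, -64, -110], [4, -44, -30], 1],
    [[-82, -64, -110], [4, -44, -30], 1],
    [[-82, -64, -110], [4, -44, -30], 1]
  ]
}}

```text
time: 6.35
ee_pos: [0.5194, 0.1704, 0.3598]
tcp_rot: [-179.9, 14.8, 147.2]
wrist_force: [0.5, -0.2, -3.0]
opening: 0.0486
grasp_force: 52.8
```

```bash
python3 - <<'E'
from h import *
go([.56,-.03,.30],tgt(178,-60))
E
```

```text
shift [-122.8, -146.2, 94.6] turn [-19.33, -44.11, -25.09] t 6.35 q [24.2, -0.2, 16.1, 98.2, -12.4, 56.2]
```

Emit:
{"method": "play_rows", "body": {
  "increments": [
    [[-123, -146, 95], [-19.3, -44.1, -25.1], 1],
    [[-123, -146, 95], [-19.3, -44.1, -25.1], 1],
    [[-123, -146, 95], [-19.3, -44.1, -25.1], 1],
    [[-123, -146, 95], [-19.3, -44.1, -25.1], 1],
    [[-123, -146, 95], [-19.3, -44.1, -25.1], 1],
    [[-123, -146, 95], [-19.3, -44.1, -25.1], 1],
    [[-123, -146, 95], [-19.3, -44.1, -25.1], 1],
    [[-123, -146, 95], [-19.3, -44.1, -25.1], 1],
    [[-123, -146, 95], [-19.3, -44.1, -25.1], 1],
    [[-123, -146, 95], [-19.3, -44.1, -25.1], 1]
  ]
}}

```text
time: 7.35
ee_pos: [0.5615, -0.0301, 0.3025]
tcp_rot: [-180.0, 60.1, 178.0]
wrist_force: [-0.1, 0.6, -2.5]
opening: 0.0488
grasp_force: 53.1
```

```bash
python3 - <<'E'
from h import *
o=telemetry.get_obs(); print(o['ee_pos'],o['tcp_rot'],o['q'].round(1))
A=snap('scene','s1'); B=snap('side','d1')
a=A[0][90:290,180:400,::-1]; b=B[0][90:290,280:500,::-1]
cv2.imwrite('pics/c1.png',cv2.resize(np.hstack([a,b]),None,fx=1.8,fy=1.8,interpolation=cv2.INTER_CUBIC))
# axis of specimen held, scene & side cloud within 70 mm of tcp
for n,(im,dp,T) in(('scene',A),('side',B)):
    C=cloud(n,T,dp); im=im.astype(int); b=im[...,0]-im[...,2]
    m=(np.linalg.norm(C-o['ee_pos'],axis=2)<.075)&(b>8)&(b<40)&(im.sum(2)>150); Q=C[m]; l=cv2.fitLine(Q.astype(np.float32),cv2.DIST_HUBER,0,.01,.01).ravel(); print(n,len(Q),l, Q[:,2].min(),Q[:,2].max())
E
```

```text
[ 0.5615162  -0.030087    0.30252151] [-179.96245509   60.12164115  178.04617704] [ -3.8 -47.5 -44.5  32.9   1.6  -0.9]
scene 477 [-0.15273763 -0.22205006  0.962998    0.5647349  -0.01970337  0.32762325] 0.25276774187622164 0.35550446761229404
side 301 [ 0.01274174  0.2849107   0.9584694   0.5568799  -0.04255321  0.33543807] 0.25098371295938593 0.3568334936368627
```

View pics/c1.png

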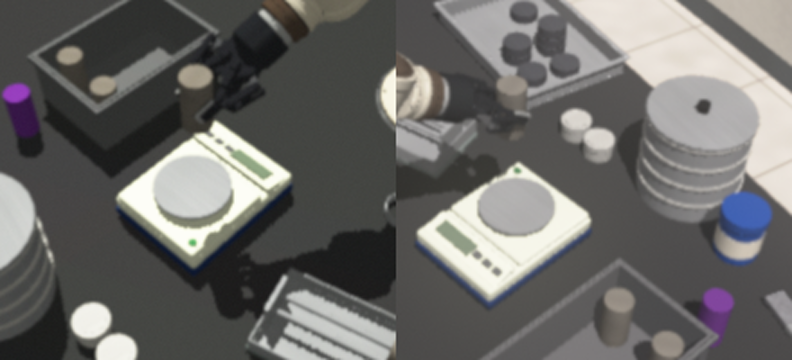

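The held specimen hangs upright in both views. The pan lies below it, at about (192,190) in the left crop and (515,207) in the right. Joint 2 is near its limit, so I check the reach before descending.

```bash
cat > k.py <<'E'
from h import *
from scipy.optimize import least_squares
D=[([-70.3001,5.00714,10.039,95.1,0,90],[.18534,-.51763,.24966]),([30.6,16.8,32.9,106.1,0,92.8],[.52506,.31015,.32955]),
([14.0,16.7,10.6,91.5,29.0,74.3],[.542,.2685,.1703]),([18.5,16.3,25.3,104.3,29.5,79.4],[.5179,.3116,.308]),
([24.2,-.2,16.1,98.2,-12.4,56.2],[.5194,.1704,.3598]),([-3.8,-47.5,-44.5,32.9,1.6,-.9],[.5615,-.0301,.3025])]
def fk(x,q,sg=1):
    r0,z0,Lx,Lz,Fx,Fz,Lw,Lt=x; a=np.radians(q)
    Ry=lambda t:R.from_rotvec([0,t,0]).as_matrix()
    p=np.array([r0,0,z0])+Ry(a[1])@[Lx,0,Lz]+Ry(a[1]-a[2])@[Fx,0,Fz]
    w=Ry(a[1]-a[2]+a[3]); p=p+w@([Lw+Lt*np.cos(a[4]),sg*Lt*np.sin(a[4]),0])
    return R.from_rotvec([0,0,a[0]]).apply(p)
def fit(sg): return least_squares(lambda x:np.concatenate([(fk(x,q,sg)-p)*1e3 for q,p in D]+[(x-X0)*2]),X0)
X0=np.array([0,.15,0,.35,.35,0,.1,.2])
E
python3 - <<'E'
from k import *
S=[fit(1),fit(-1)]; sg=1 if S[0].cost<S[1].cost else -1; x=S[0 if sg==1 else 1].x; print(S[0].cost,S[1].cost,x.round(3))
print(np.array([(fk(x,q,sg)-p)*1e3 for q,p in D]).round(1).tolist())
lo=[-48.56,-65.8,-126];hi=[103.87,70.77,130]
for rr in(.56,.58,.6,.62):
  for al in(0,15,30,40,45,50):
    f=lambda q:np.r_[(fk(x,[0,q[0],q[1],al-q[0]+q[1],0,0])[[0,2]]-[rr,.137])*1e3]
    best=min((least_squares(f,g) for g in([-40,-40],[0,0],[-40,-60])),key=lambda s:s.cost); q=best.x
    g=np.radians(q[0]); print(rr,al,round(best.cost,2),q.round(1), round(al-q[0]+q[1],1))
E
```

```text
2.32460386463058 1475.2612903827005 [ 0.004  0.16  -0.001  0.419  0.516  0.037  0.143  0.267]
[[0.0, -0.1, 0.4], [-0.1, 0.3, 0.8], [-0.1, 0.0, 0.4], [-0.1, 0.3, -1.7], [-0.3, 0.0, 0.2], [0.1, 0.3, -0.1]]
0.56 0 0.0 [-24.9 -80.2] -55.3
0.56 15 0.0 [-50.1 -75.2] -10.1
0.56 30 0.0 [-46.5 -62.4] 14.0
0.56 40 0.0 [-39.7 -52.9] 26.8
0.56 45 0.0 [-35.7 -48. ] 32.7
0.56 50 0.0 [-31.5 -43. ] 38.6
0.58 0 0.0 [-18.7 -77.1] -58.4
0.58 15 0.0 [-42.8 -72.6] -14.8
0.58 30 0.0 [-41.5 -60.4] 11.2
0.58 40 0.0 [-35.6 -50.9] 24.8
0.58 45 0.0 [-32. -46.] 31.1
0.58 50 0.0 [-28.1 -41. ] 37.2
0.6 0 0.0 [-13.7 -74.1] -60.4
0.6 15 0.0 [-36.5 -70. ] -18.5
0.6 30 0.0 [-36.9 -58.2] 8.7
0.6 40 0.0 [-31.8 -48.8] 23.0
0.6 45 0.0 [-28.5 -43.9] 29.6
0.6 50 0.0 [-24.8 -38.8] 35.9
0.62 0 0.0 [ -9.6 -71.3] -61.6
0.62 15 0.0 [-31.  -67.4] -21.3
0.62 30 0.0 [-32.6 -56. ] 6.6
0.62 40 0.0 [-28.1 -46.7] 21.4
0.62 45 0.0 [-25.  -41.7] 28.3
0.62 50 0.0 [-21.5 -36.7] 34.9
```

```bash
python3 - <<'E'
from h import *
for n,t in(('scene','s1'),('side','d1')):
    im,dp,T=load(t); C=cloud(n,T,dp); m=(abs(C[...,2]-.085)<.006)&(np.hypot(C[...,0]-.57,C[...,1]+.044)<.095)
    k=cv2.morphologyEx(m.astype(np.uint8),cv2.MORPH_OPEN,np.ones((3,3),np.uint8))>0
    print(n,k.sum(),cv2.minEnclosingCircle(C[k][:,:2].astype(np.float32)),np.median(C[k][:,2]))
    # held specimen verticality from mask
o=telemetry.get_obs(); p=o['ee_pos']; print(p)
im,dp,T=load('s1'); C=cloud('scene',T,dp); im=im.astype(int); b=im[...,0]-im[...,2]
for n,t in(('scene','s1'),('side','d1')):
    im,dp,T=load(t); C=cloud(n,T,dp); im=im.astype(int); b=im[...,0]-im[...,2]
    m=((np.hypot(C[...,0]-p[0],C[...,1]-p[1])<.045)&(abs(C[...,2]-p[2])<.07)&(b>8)&(b<40)); print('top z',np.nanpercentile(C[m][:,2],[1,50,97]))
    top=m&(C[...,2]>p[2]+.046); print('top ctr',top.sum(),C[top].mean(0), np.linalg.lstsq(np.c_[C[top][:,:2]-p[:2],np.ones(top.sum())],C[top][:,2],rcond=None)[0])
go([.582,-.044,.16],tgt(178,-60))
E
```

```text
scene 1244 ((0.5668049454689026, -0.04085462540388107), 0.07164692133665085) 0.08407554497119885
side 904 ((0.5676395297050476, -0.04992047697305679), 0.07160038501024246) 0.083517688533023
[ 0.56158469 -0.02969489  0.30235477]
top z [0.25408484 0.34516283 0.35426288]
top ctr 214 [ 0.56000639 -0.02660443  0.35204861] [-0.0075855   0.00673375  0.35201583]
top z [0.25818695 0.34861229 0.35519771]
top ctr 152 [ 0.55942074 -0.03442645  0.35177848] [0.00983589 0.01313059 0.35186189]
shift [113.1, -13.5, 89.0] turn [0.05, 0.14, 0.07] t 7.45 q [-3.8, -47.5, -44.5, 32.8, 1.6, -1.0]
```

Emit:
{"method": "play_rows", "body": {
  "increments": [
    [[30, -4, 23], [0, 0, 0], 1],
    [[60, -8, 46], [0, 0, 0], 1],
    [[85, -11, 67], [0, 0, 0], 1],
    [[103, -13, 81], [0, 0, 0], 1],
    [[113, -13, 89], [0, 0, 0], 1],
    [[113, -13, 89], [0, 0, 0], 1],
    [[113, -13, 89], [0, 0, 0], 1]
  ]
}}

```text
time: 8.15
ee_pos: [0.582, -0.0436, 0.1598]
tcp_rot: [-179.9, 60.2, 178.2]
wrist_force: [0.0, 0.2, -2.6]
opening: 0.0486
grasp_force: 53.2
```

```bash
python3 - <<'E'
from h import *
go([.582,-.045,.1375],tgt(178,-60)); o=telemetry.get_obs(); print(o['ee_pos'],o['wrist_force'],o['torque'])
E
```

```text
shift [19.4, -1.3, 11.1] turn [0.05, 0.17, 0.1] t 8.15 q [-5.8, -41.9, -57.9, 13.8, 3.4, -2.0]
[ 0.58203909 -0.04364696  0.15983068] [ 0.04717657  0.21968535 -2.56029834] [0.03338645 1.24312855 0.04082887]
```

Emit:
{"method": "play_rows", "body": {
  "increments": [
    [[8, -1, 4.5], [0, 0, 0], 1],
    [[14, -1, 8], [0, 0, 0], 1],
    [[18, -1, 10.4], [0, 0, 0], 1],
    [[19.3, -1, 11.1], [0, 0, 0], 1],
    [[19.3, -1, 11.1], [0, 0, 0], 1],
    [[19.3, -1, 11.1], [0, 0, 0], 1]
  ]
}}

```text
time: 8.75
ee_pos: [0.5817, -0.045, 0.1372]
tcp_rot: [-179.8, 60.2, 178.2]
wrist_force: [-0.3, 0.3, -3.2]
opening: 0.0488
grasp_force: 53.2
```

Emit:
{"method": "play_rows", "body": {
  "increments": [
    [[0.5, 0, 0.3], [0, 0, 0], 1],
    [[0.9, 0, 0.5], [0, 0, 0], 1],
    [[0.9, 0, 0.5], [0, 0, 0], 1],
    [[0.9, 0, 0.5], [0, 0, 0], 1]
  ]
}}

```text
time: 9.15
ee_pos: [0.5816, -0.045, 0.1359]
tcp_rot: [-179.8, 60.2, 178.2]
wrist_force: [0.8, 0.0, -3.5]
opening: 0.0488
grasp_force: 53.2
```

Emit:
{"method": "play_rows", "body": {
  "increments": [
    [[0.5, 0, 0.3], [0, 0, 0], 1],
    [[0.9, 0, 0.5], [0, 0, 0], 1],
    [[0.9, 0, 0.5], [0, 0, 0], 1],
    [[0.9, 0, 0.5], [0, 0, 0], 1]
  ]
}}

```text
time: 9.55
ee_pos: [0.5815, -0.045, 0.1348]
tcp_rot: [-179.9, 60.2, 178.2]
wrist_force: [0.1, -0.3, -3.2]
opening: 0.0485
grasp_force: 53.2
```

Emit:
{"method": "play_rows", "body": {
  "increments": [
    [[0.5, 0, 0.3], [0, 0, 0], 1],
    [[0.9, 0, 0.5], [0, 0, 0], 1],
    [[0.9, 0, 0.5], [0, 0, 0], 1],
    [[0.9, 0, 0.5], [0, 0, 0], 1]
  ]
}}

```text
time: 9.95
ee_pos: [0.5817, -0.045, 0.1342]
tcp_rot: [-179.8, 60.2, 178.2]
wrist_force: [-1.2, 0.1, -0.6]
opening: 0.0487
grasp_force: 53.2
```

Emit:
{"method": "play_rows", "body": {
  "increments": [
    [[0.5, 0, 0.3], [0, 0, 0], 1],
    [[0.9, 0, 0.5], [0, 0, 0], 1],
    [[0.9, 0, 0.5], [0, 0, 0], 1],
    [[0.9, 0, 0.5], [0, 0, 0], 1]
  ]
}}

```text
time: 10.35
ee_pos: [0.5817, -0.045, 0.1334]
tcp_rot: [-179.8, 60.3, 178.2]
wrist_force: [-1.6, 0.3, 2.6]
opening: 0.0487
grasp_force: 53.4
```

Contact is made and the pan carries the weight. I release gradually and back off along the tool axis.

Emit:
{"method": "play_rows", "body": {
  "increments": [
    [[0, 0, 0], [0, 0, 0], 0.4],
    [[0, 0, 0], [0, 0, 0], 0.35],
    [[0, 0, 0], [0, 0, 0], 0.25],
    [[0, 0, 0], [0, 0, 0], 0.1],
    [[0, 0, 0], [0, 0, 0], 0],
    [[0, 0, 0], [0, 0, 0], 0],
    [[0, 0, 0], [0, 0, 0], 0],
    [[0, 0, 0], [0, 0, 0], 0],
    [[0, 0, -10], [0, 0, 0], 0],
    [[0, 0, -30], [0, 0, 0], 0],
    [[0, 0, -60], [0, 0, 0], 0],
    [[0, 0, -90], [0, 0, 0], 0],
    [[0, 0, -115], [0, 0, 0], 0],
    [[0, 0, -115], [0, 0, 0], 0],
    [[0, 0, -115], [0, 0, 0], 0]
  ],
  "grip_force": 40
}}

```text
time: 11.85
ee_pos: [0.5511, -0.052, 0.1841]
tcp_rot: [179.9, 58.7, 178.2]
wrist_force: [-0.1, 0.6, -1.1]
opening: 0.0853
grasp_force: 0.0
```

```bash
python3 - <<'E'
from h import *
o=telemetry.get_obs(); print(o['ee_pos'],o['opening'],o['q'].round(1))
A=snap('scene','s2'); B=snap('side','d2')
for n,(im,dp,T) in(('scene',A),('side',B)):
    C=cloud(n,T,dp); m=(np.hypot(C[...,0]-.58,C[...,1]+.045)<.045)&(C[...,2]>.17)&(C[...,2]<.2); print(n,m.sum(),cv2.minEnclosingCircle(C[m][:,:2].astype(np.float32)),np.median(C[m][:,2]))
a=A[0][90:290,180:400,::-1]; b=B[0][90:290,280:500,::-1]
cv2.imwrite('pics/c2.png',cv2.resize(np.hstack([a,b]),None,fx=1.8,fy=1.8,interpolation=cv2.INTER_CUBIC))
E
```

```text
[ 0.55106279 -0.05196243  0.18412057] 0.08526851201427488 [ -8.  -48.5 -57.   22.9   5.4  -3.2]
scene 222 ((0.5764331817626953, -0.03405282273888588), 0.03300757333636284) 0.18259407766582486
side 193 ((0.5728012323379517, -0.039104364812374115), 0.03554362803697586) 0.18169305980083217
```

View pics/c2.png

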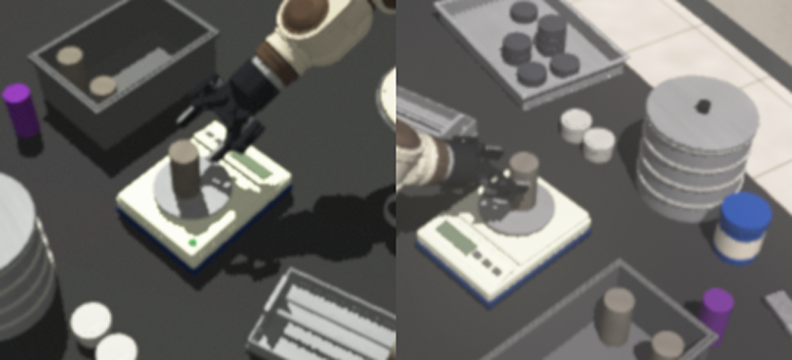

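The specimen stands upright on the pan, at (185,170) in the left crop. The arm met the joint 2 limit while retreating, so I go up from here.

Emit:
{"method": "play_rows", "body": {
  "increments": [
    [[-26, 0, -15], [0, 0, 0], 0],
    [[-52, 0, -30], [0, 0, 0], 0],
    [[-70, 0, -40], [0, 0, 0], 0],
    [[-70, 0, -40], [0, 0, 0], 0],
    [[-70, 0, -40], [0, 0, 0], 0]
  ]
}}

```text
time: 12.45
ee_pos: [0.553, -0.0519, 0.2635]
tcp_rot: [179.9, 58.7, 178.2]
wrist_force: [-0.5, 0.5, -0.1]
opening: 0.0852
grasp_force: 0.0
```

```bash
python3 - <<'E'
from h import *
o=telemetry.get_obs(); print(o['ee_pos'],o['tcp_rot'],o['opening'],o['q'].round(1))
go([.52,-.046,.30],tgt(178,0))
E
```

```text
[ 0.55303451 -0.05189051  0.26353081] [179.85519019  58.66349044 178.19135805] 0.08518912775039653 [ -7.9 -48.1 -48.   31.6   5.4  -3.2]
shift [-13.9, 5.0, -47.3] turn [0.23, 58.66, 0.25] t 12.45 q [-7.9, -48.1, -48.0, 31.6, 5.4, -3.2]
```

Emit:
{"method": "play_rows", "body": {
  "increments": [
    [[-14, 5, -47], [0, 8, 0], 0],
    [[-14, 5, -47], [0, 16, 0], 0],
    [[-14, 5, -47], [0, 25, 0], 0],
    [[-14, 5, -47], [0, 33, 0], 0],
    [[-14, 5, -47], [0, 41, 0], 0],
    [[-14, 5, -47], [0, 49, 0], 0],
    [[-14, 5, -47], [0, 58.7, 0], 0],
    [[-14, 5, -47], [0, 58.7, 0], 0],
    [[-14, 5, -47], [0, 58.7, 0], 0]
  ]
}}

```text
time: 13.35
ee_pos: [0.5212, -0.046, 0.2978]
tcp_rot: [179.9, -0.2, 178.3]
wrist_force: [-0.4, -0.6, -0.3]
opening: 0.0855
grasp_force: 0.0
```

```bash
python3 - <<'E'
from h import *
im,dp,T=snap('wrist','w4'); C=cloud('wrist',T,dp); o=telemetry.get_obs(); print(o['ee_pos'],o['tcp_rot'],o['q'].round(1))
m=(np.hypot(C[...,0]-.58,C[...,1]+.045)<.06)&(C[...,2]>.17)&(C[...,2]<.2)
k=cv2.morphologyEx(m.astype(np.uint8),cv2.MORPH_OPEN,np.ones((3,3),np.uint8))>0
print(k.sum(),cv2.minEnclosingCircle(C[k][:,:2].astype(np.float32)),np.median(C[k],0))
E
```

```text
[ 0.520434   -0.04601405  0.29964255] [1.79923832e+02 1.51856478e-02 1.78315998e+02] [-5.100e+00  2.600e+00  1.310e+01  1.005e+02  1.000e-01 -3.400e+00]
2471 ((0.5793613195419312, -0.04400218650698662), 0.02548641711473465) [ 0.57583098 -0.04392159  0.18461872]
```

```bash
python3 - <<'E'
from h import *
go([.5795,-.044,.158],tgt(178.3,0))
E
```

```text
shift [-58.9, 3.6, 141.7] turn [0.08, 0.02, 0.02] t 13.4 q [-5.1, 2.6, 13.1, 100.5, 0.1, -3.4]
```

Emit:
{"method": "play_rows", "body": {
  "increments": [
    [[-40, 3, 10], [0, 0, 0], 0],
    [[-59, 4, 20], [0, 0, 0], 0],
    [[-59, 4, 30], [0, 0, 0], 0],
    [[-59, 4, 60], [0, 0, 0], 0],
    [[-59, 4, 90], [0, 0, 0], 0],
    [[-59, 4, 115], [0, 0, 0], 0],
    [[-59, 4, 133], [0, 0, 0], 0],
    [[-59, 4, 142], [0, 0, 0], 0],
    [[-59, 4, 142], [0, 0, 0], 0],
    [[-59, 4, 142], [0, 0, 0], 0]
  ]
}}

```text
time: 14.4
ee_pos: [0.5794, -0.0437, 0.1608]
tcp_rot: [179.9, 0.2, 178.3]
wrist_force: [-0.1, 0.4, 0.4]
opening: 0.0852
grasp_force: 0.0
```

Emit:
{"method": "play_rows", "body": {
  "increments": [
    [[0, 0, 0], [0, 0, 0], 0.2],
    [[0, 0, 0], [0, 0, 0], 0.3],
    [[0, 0, 0], [0, 0, 0], 0.35],
    [[0, 0, 0], [0, 0, 0], 0.4],
    [[0, 0, 0], [0, 0, 0], 0.5],
    [[0, 0, 0], [0, 0, 0], 1],
    [[0, 0, 0], [0, 0, 0], 1],
    [[0, 0, 0], [0, 0, 0], 1],
    [[0, 0, 0], [0, 0, 0], 1]
  ],
  "grip_force": 50
}}

```text
time: 15.3
ee_pos: [0.5797, -0.0438, 0.1592]
tcp_rot: [180.0, 0.0, 178.3]
wrist_force: [0.6, -3.1, 2.7]
opening: 0.0489
grasp_force: 51.1
```

Emit:
{"method": "play_rows", "body": {
  "increments": [
    [[0, 0, -5], [0, 0, 0], 1],
    [[0, 0, -20], [0, 0, 0], 1],
    [[0, 0, -50], [0, 0, 0], 1],
    [[0, 0, -90], [0, 0, 0], 1],
    [[0, 0, -120], [0, 0, 0], 1],
    [[0, 0, -130], [0, 0, 0], 1],
    [[0, 0, -130], [0, 0, 0], 1]
  ]
}}

```text
time: 16.0
ee_pos: [0.58, -0.0437, 0.2903]
tcp_rot: [179.9, 0.1, 178.3]
wrist_force: [-0.5, 0.3, -3.5]
opening: 0.0491
grasp_force: 52.3
```

```bash
python3 - <<'E'
from h import *
go([.4325,-.4065,.28],tgt(191.6,0))
o=telemetry.get_obs(); print(o['wrist_force'],o['opening'])
for n,t in(('scene','s2'),('side','d2')):
    im,dp,T=load(t); C=cloud(n,T,dp); m=(abs(C[...,2]-.116)<.008)&(abs(C[...,0]-.503)<.19)&(abs(C[...,1]+.392)<.16)
    k=cv2.morphologyEx(m.astype(np.uint8),cv2.MORPH_OPEN,np.ones((2,2),np.uint8))>0
    print(n,k.sum(),cv2.minAreaRect(C[k][:,:2].astype(np.float32)))
E
```

```text
shift [136.8, -367.0, 9.5] turn [0.06, 0.16, -13.28] t 16.0 q [-4.3, 10.5, 20.7, 100.1, 0.1, -2.7]
[-0.50348455  0.25994523 -3.48958664] 0.0491213240422585
scene 1009 ((0.49592170119285583, -0.36096566915512085), (0.28904035687446594, 0.41257724165916443), 70.44866943359375)
side 1732 ((0.5436643362045288, -0.3900914490222931), (0.40030333399772644, 0.20280419290065765), 12.354602813720703)
```

Emit:
{"method": "play_rows", "body": {
  "increments": [
    [[14, -38, 1], [0, 0, -1.5], 1],
    [[30, -82, 2], [0, 0, -3], 1],
    [[46, -125, 3], [0, 0, -5], 1],
    [[63, -168, 4], [0, 0, -6], 1],
    [[79, -212, 5], [0, 0, -8], 1],
    [[95, -255, 6], [0, 0, -9], 1],
    [[112, -299, 7], [0, 0, -11], 1],
    [[126, -338, 8], [0, 0, -12], 1],
    [[134, -360, 9], [0, 0, -13], 1],
    [[137, -367, 9], [0, 0, -13.3], 1],
    [[137, -367, 9], [0, 0, -13.3], 1]
  ]
}}

```text
time: 17.1
ee_pos: [0.4311, -0.4069, 0.2775]
tcp_rot: [179.8, -0.0, -168.5]
wrist_force: [0.4, 0.8, -3.4]
opening: 0.0488
grasp_force: 52.8
```

```bash
python3 - <<'E'
from h import *
A=snap('wrist','w5');B=snap('scene','s5'); D=snap('side','d5')
cv2.imwrite('pics/c5.png',np.hstack([cv2.resize(A[0][...,::-1],(480,300)),B[0][60:210,160:310,::-1].repeat(2,0).repeat(2,1)]))
go([.4325,-.4065,.095],tgt(191.6,0))
for n,(im,dp,T) in(('wrist',A),('scene',B),('side',D)):
    C=cloud(n,T,dp); L=(C-[.503,-.392,0])@R.from_euler('z',11.6,degrees=True).as_matrix()
    rim=(abs(C[...,2]-.117)<.006)
    for nm,m,ax in(('-x',rim&(abs(L[...,0]+.152)<.03)&(abs(L[...,1])<.08),0),('-y',rim&(abs(L[...,1]+.102)<.03)&(abs(L[...,0]+.03)<.1),1),('+y',rim&(abs(L[...,1]-.102)<.03)&(abs(L[...,0]+.03)<.1),1)):
        if m.sum()>20: print(n,nm,m.sum(),np.percentile(L[m][:,ax],[3,50,97]).round(4))
    f=(abs(C[...,2]-.006)<.008)&(abs(L[...,0]+.07)<.09)&(abs(L[...,1])<.09); print('floor',f.sum(),L[f].min(0) if f.sum() else '',L[f].max(0) if f.sum() else '')
E
```

```text
shift [0.0, -1.4, 184.0] turn [0.11, 0.03, 0.06] t 17.25 q [-43.2, 11.9, 21.1, 99.2, 0.1, -54.9]
wrist -x 2644 [-0.157  -0.1509 -0.1448]
wrist -y 2135 [-0.1069 -0.0993 -0.0942]
wrist +y 2052 [0.0922 0.0975 0.1048]
floor 13084 [-0.14338551 -0.08999801  0.00297172] [0.01994704 0.08999523 0.00962868]
scene -x 102 [-0.1579 -0.1479 -0.1432]
scene -y 145 [-0.106  -0.096  -0.0906]
scene +y 206 [0.0939 0.1025 0.1102]
floor 716 [-0.1485426  -0.08975409 -0.0012596 ] [0.01987119 0.00562562 0.01396509]
side -x 303 [-0.1585 -0.1512 -0.1436]
side -y 354 [-0.111  -0.1042 -0.0973]
side +y 183 [0.0896 0.0958 0.1041]
floor 1956 [-0.15995591 -0.08704865 -0.00199962] [0.01998679 0.08996313 0.01395874]
```

View pics/c5.png

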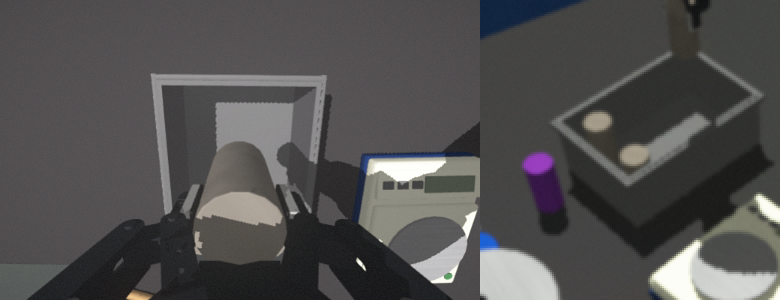

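The wrist view shows the specimen held over the empty half of the tote, with the walls clear on both sides. The stored specimens are undisturbed, at (598,122) and (635,155) in the right-hand crop.

Emit:
{"method": "play_rows", "body": {
  "increments": [
    [[0, -1, 20], [0, 0, 0], 1],
    [[0, -1, 55], [0, 0, 0], 1],
    [[0, -1, 90], [0, 0, 0], 1],
    [[0, -1, 120], [0, 0, 0], 1],
    [[0, -1, 150], [0, 0, 0], 1],
    [[0, -1, 172], [0, 0, 0], 1],
    [[0, -1, 184], [0, 0, 0], 1],
    [[0, -1, 190], [0, 0, 0], 1],
    [[0, -1, 194], [0, 0, 0], 1],
    [[0, -1, 194], [0, 0, 0], 1],
    [[0, -1, 194], [0, 0, 0], 1]
  ]
}}

```text
time: 18.35
ee_pos: [0.4325, -0.4076, 0.0866]
tcp_rot: [-180.0, 0.1, -168.4]
wrist_force: [-0.2, 0.1, -3.3]
opening: 0.0492
grasp_force: 52.8
```

Emit:
{"method": "play_rows", "body": {
  "increments": [
    [[0, 0, 0.5], [0, 0, 0], 1],
    [[0, 0, 1], [0, 0, 0], 1],
    [[0, 0, 1], [0, 0, 0], 1],
    [[0, 0, 1], [0, 0, 0], 1]
  ]
}}

```text
time: 18.75
ee_pos: [0.432, -0.4074, 0.0846]
tcp_rot: [179.9, 0.0, -168.4]
wrist_force: [0.3, -0.4, -2.9]
opening: 0.0494
grasp_force: 52.8
```

Emit:
{"method": "play_rows", "body": {
  "increments": [
    [[0, 0, 0.5], [0, 0, 0], 1],
    [[0, 0, 1], [0, 0, 0], 1],
    [[0, 0, 1], [0, 0, 0], 1],
    [[0, 0, 1], [0, 0, 0], 1]
  ]
}}

```text
time: 19.15
ee_pos: [0.432, -0.4073, 0.0835]
tcp_rot: [179.9, 0.0, -168.4]
wrist_force: [-0.5, -0.8, -3.1]
opening: 0.0491
grasp_force: 52.8
```

Emit:
{"method": "play_rows", "body": {
  "increments": [
    [[0, 0, 0.5], [0, 0, 0], 1],
    [[0, 0, 1], [0, 0, 0], 1],
    [[0, 0, 1], [0, 0, 0], 1],
    [[0, 0, 1], [0, 0, 0], 1]
  ]
}}

```text
time: 19.55
ee_pos: [0.432, -0.4073, 0.0825]
tcp_rot: [179.9, 0.0, -168.4]
wrist_force: [-0.8, 0.0, -3.1]
opening: 0.0489
grasp_force: 52.8
```

Emit:
{"method": "play_rows", "body": {
  "increments": [
    [[0, 0, 0.3], [0, 0, 0], 1],
    [[0, 0, 0.6], [0, 0, 0], 1],
    [[0, 0, 0.6], [0, 0, 0], 1],
    [[0, 0, 0.6], [0, 0, 0], 1]
  ]
}}

```text
time: 19.95
ee_pos: [0.432, -0.4073, 0.0819]
tcp_rot: [179.9, 0.0, -168.4]
wrist_force: [0.1, -0.3, -2.2]
opening: 0.0494
grasp_force: 52.8
```

Emit:
{"method": "play_rows", "body": {
  "increments": [
    [[0, 0, 0.3], [0, 0, 0], 1],
    [[0, 0, 0.5], [0, 0, 0], 1],
    [[0, 0, 0.5], [0, 0, 0], 1],
    [[0, 0, 0.5], [0, 0, 0], 1]
  ]
}}

```text
time: 20.35
ee_pos: [0.4321, -0.4073, 0.0816]
tcp_rot: [180.0, 0.1, -168.4]
wrist_force: [-0.8, 0.3, 0.3]
opening: 0.0487
grasp_force: 52.8
```

Contact with the floor is light. I release and go up.

Emit:
{"method": "play_rows", "body": {
  "increments": [
    [[0, 0, 0], [0, 0, 0], 0.4],
    [[0, 0, 0], [0, 0, 0], 0.35],
    [[0, 0, 0], [0, 0, 0], 0.25],
    [[0, 0, 0], [0, 0, 0], 0.1],
    [[0, 0, 0], [0, 0, 0], 0],
    [[0, 0, 0], [0, 0, 0], 0],
    [[0, 0, 0], [0, 0, 0], 0],
    [[0, 0, 0], [0, 0, 0], 0],
    [[0, 0, -10], [0, 0, 0], 0],
    [[0, 0, -30], [0, 0, 0], 0],
    [[0, 0, -60], [0, 0, 0], 0],
    [[0, 0, -100], [0, 0, 0], 0],
    [[0, 0, -140], [0, 0, 0], 0],
    [[0, 0, -180], [0, 0, 0], 0],
    [[0, 0, -200], [0, 0, 0], 0],
    [[0, 0, -200], [0, 0, 0], 0],
    [[0, 0, -200], [0, 0, 0], 0],
    [[0, 0, -200], [0, 0, 0], 0]
  ],
  "grip_force": 40
}}

```text
time: 22.15
ee_pos: [0.4317, -0.4073, 0.2802]
tcp_rot: [179.9, -0.0, -168.4]
wrist_force: [-0.2, 0.1, -0.6]
opening: 0.0852
grasp_force: 0.0
```

```bash
python3 - <<'E'
from h import *
A=snap('wrist','w6');B=snap('scene','s6')
cv2.imwrite('pics/c6.png',np.hstack([cv2.resize(A[0][...,::-1],(480,300)),B[0][60:210,160:310,::-1].repeat(2,0).repeat(2,1)]))
C=cloud('wrist',A[2],A[1]); m=(np.hypot(C[...,0]-.432,C[...,1]+.407)<.06)&(abs(C[...,2]-.106)<.008)
print(m.sum(),cv2.minEnclosingCircle(C[m][:,:2].astype(np.float32)),np.median(C[m],0))
E
```

```text
1814 ((0.43209558725357056, -0.40767914056777954), 0.025247683748602867) [ 0.4308308  -0.40744786  0.10640404]
```

View pics/c6.png

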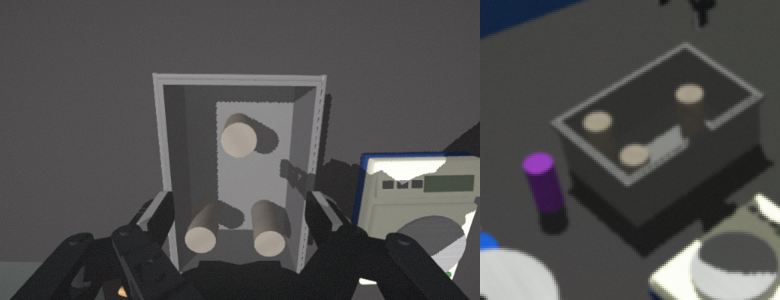

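The specimen stands upright in the tote at (239,138), top at 106 mm, with the two stored ones in place. I hand the job in.

```bash
python3 -c "
from workcell import workorder; print(workorder.job_done())"
```

```text
the job is handed in; nothing more can be done
None
```

I stood the specimen upright on the balance pan and left it free for several seconds, then stood it upright in the tote beside the two stored specimens and handed the job in at about 22 s; the hand-in returned no verdict.

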